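Reset the car lift's interlock with both buttons and switch its drive on

TASK

Bring the car lift back into service: with two fingertips, press the two blue reset buttons together, hold both fully down for at least three seconds, and let both come up again. Then push the green-balled lever all the way over, from the robot's side to the far side. Leave the red stop button alone and do not pick up or shift the socket, the jar or the screwdriver.

Things in the scene. Friction and masses are not known exactly. Their poses are not given: they have to be found in the camera images.
- reset_station: Reset station of the car lift: blue box with a grey top plate, 90 (x) x 150 (y) x 55 mm tall, with two equal round blue push buttons side by side on top, 60 mm apart centre to centre along its y axis. Fixed to the bench; origin at the centre of its underside, z up, x pointing away from its operator side.
- reset_left_top (a point): Centre of the top face of the reset button at the station's +y side (moves with the cap). Blue cap 28 mm across in a black collar 44 mm across; the resting cap's top is 79 mm above the bench and 12 mm above its collar, whose top is 67 mm above the bench.
- reset_right_top (a point): The same for the reset button at the station's -y side.
- reset_left (a joint): Depth of the left reset button in m: 0 = up, 0.008 = fully down. Springs back up by itself; starts to move at about 1.2 N and is fully down at about 4 N (each button).
- reset_right (a joint): The same for the right reset button.
- drive_station: Lever station: blue box with a grey top plate, 100 (x) x 80 (y) x 40 mm tall, with a grey block 70 x 50 x 25 mm on it that carries the drive lever. Fixed to the bench; origin at the centre of its underside, z up, x pointing away from its operator side.
- drive_lever_tip (a point): Centre of the lever's green ball, 26 mm across, on a steel rod 10 mm thick. The rod pivots about the station's y axis on a point 62 mm above the bench over the station's centre, 80 mm from the ball's centre; at the start it leans to the station's -x side (ball about 38 mm to -x of the pivot and 132 mm above the bench), upright the ball is 142 mm above the bench.
- drive_lever (a joint): Angle of the drive lever in rad: 0 = leaning fully to the station's -x side (off), 0.5 = upright, 1.0 = leaning fully to the +x side (on, at its stop). Stays where it is left; about 1 to 2 N at the ball moves it. May start up to 0.12.
- stop_top (a point): Centre of the top of the red stop button, 38 mm across, 79 mm above the bench, in a black collar on a yellow box 80 x 80 x 55 mm tall. Not to be pressed.
- stop (a joint): Depth of the red stop button in m: 0 = up, 0.008 = fully down.
- socket_mid (a point): Middle of a loose steel socket standing on the bench just beyond (+x of) the reset station, 26 mm across, 60 mm tall. To be left alone.
- grease_mid (a point): Middle of a loose grey jar with a black lid just beyond the lever station, 60 mm across, 70 mm tall. To be left alone.
- driver_mid (a point): Middle of a loose screwdriver with an orange handle, 170 mm long, lying just beyond the red stop button. To be left alone.

How it is judged:
On the way, in this order (a step that is already met when the one before it is completed fails the run):
1. both blue buttons held down together (each more than 6 of 8 mm) for 3 s without a break, the lever still off (value of joint each of reset_left, reset_right above 0.006 m and value of joint drive_lever below 0.3 rad), for 3 s.
2. both blue buttons let go and up again (value of joint each of reset_left, reset_right below 0.0015 m), for 0.1 s.
3. then the lever pushed all the way over (value of joint drive_lever above 0.88 rad), for 0.2 s.
At the end, for the whole second after the job is handed in: Both blue buttons are up (less than 1.5 mm in), the lever is over at its far stop (more than 0.88 of 1.0 rad), the red stop button is up, and socket, jar and screwdriver are within 15 mm of where they stood (all of step 2 and value of joint drive_lever above 0.88 rad and value of joint stop below 0.002 m and distance of each of socket_mid, grease_mid, driver_mid from where it was at the start of the episode below 0.015 m); the robot touches nothing.
It fails at once if one blue button pressed down (over 6 mm) while the other is still up (under 1 mm): they go down together ((value of joint reset_left above 0.006 m and value of joint reset_right below 0.001 m) or (value of joint reset_right above 0.006 m and value of joint reset_left below 0.001 m)).
It fails at once if the red stop button pressed (over 2 mm) (value of joint stop above 0.002 m).
It fails at once if the socket, jar or screwdriver picked up or shifted by over 15 mm (distance of any of socket_mid, grease_mid, driver_mid from where it was at the start of the episode above 0.015 m).
It also fails if it takes over 58 s, if anything falls off the work surface, if the arm or the gripper's body presses on something with over 40 N, if the wrist force passes 120 N, or if a joint passes its speed limit or range.

ROBOT

A 6-joint arm with a two-finger parallel gripper is mounted at the origin on the work surface. World frame = base frame: x ahead of the robot, y to its left, z up, the work surface at z = 0. Lengths are in m, angles in rad, forces in N, time in s.
With the tool pointing down it reaches from about 0.425 to 0.95 m from the base axis. Payload 3.5 kg.
Tool frame: the origin (TCP) lies at the very end of the fingers, on their centre line; the grasp point (between the pads) lies 19 mm behind it; z points along the fingers, y is the direction in which the jaws open and shut (so a half turn about z gives the same grasp; the last joint's range is limited). The gripper opens to 85 mm and grips with 20 to 120 N. Pads are 22 mm wide; open, the fingers measure 114 mm over their backs; the gripper's body (76 mm by 85 mm) begins 54 mm behind the grasp point. The pads swing forward as they close: fully open they stand 13 mm farther back than shut.
Start: joints at [-1.482, 0.286, 1.577, -0, 1.279, -0.15], TCP at [0.16, -0.656, 0.231] pointing down, gripper open.
Joint ranges: [-2.77, 2.77], [-0.9, 2.22], [0.21, 2.48], [-1.53, 4.67], [0.24, 2.81], [-2.84, 2.84]. Speed limits (rad/s): [2.79, 2.79, 3.14, 3.14, 3.14, 3.14].

INTERFACE

Orientations are given as a unit quaternion [x, y, z, w].
In Python, from plant import ctrl, imaging gives the robot as it stands.
- The arm moves only by the shell command python3 -m creep 'ROWS' [OPENING] [FORCE]. ROWS is JSON, one flat list of numbers, 4 for each row, row after row: the shift along the tool's x, y, z in units of 25 mm (1.0 is 25 mm), then the turn about the tool's z in units of 5 degrees (1.0 is 5 degrees). A call has 1 to 20 rows; each row is the pose to reach, as a shift and turn from the pose commanded when the call began, along the tool's axes at that moment; what a row does not reach only later rows make up. A row lasts 1/12 s, in which the tool goes at most 41.7 mm and 7.16 degrees, less where a joint would pass 70% of its speed; a pose out of reach is approached as far as the arm can. A call with a gripper value outside its range is refused whole. OPENING is the closure in counts, from 0 (fully open) to 255 (shut), set as the call begins (- or left out, the last holds). The fingers move at their own pace and stop on an object; FORCE is the grip in N (left out, the last holds). Time passes only in rows, so rows that repeat a pose let the fingers close. It gives the time, the measured TCP pose, the force and the opening at its end, in the units of the state.
- ctrl.get_state(): the state, without advancing time (a new reading comes with each control period).
- imaging.read_camera(name): name is "scene" or "top" or "wrist"; returns the picture (420x560x3 uint8, red, green, blue); there is no depth.
- imaging.camera_info(name): a dict with "intrinsics" (3x3 intrinsics, pixels), "origin" and "attitude" of the camera in the world. Camera axes: x right, y down, z forward; pixel columns grow to the right and rows downward; lengths in m; the calibration is good to about 2 mm. A picture is of the moment at which its call begins: read the wrist's pose just before it. camera_info takes no time and is no camera call; for the wrist camera it gives the pose at the moment of the call.
- ctrl.sign_off(): hands the job in, once; it reports no verdict.
Trained networks look in the newest picture that a camera, given by its name, has taken for a name from the list of things; names that differ only in an ending like _2 or _b are one class to them, and where a whole thing is asked for, a point or a joint stands for the part that bears it (a point fixed in the world has none). Each returns a list of dicts, best first, with "p" (0 to 1); they miss things now and then, are a little off and sometimes report something else, mostly with a low value. They report only what shows in the picture. A call takes as long as a camera call.
- imaging.silhouettes(camera, name): "mask" (420x560 bool, what is visible of it) and "uv" ([column, row] in pixels, amid what is visible of it).
The state is a dict: "time": time; "qpos": joint angles; "dq": joint speeds; "joint_efforts": joint torques, N m; "eef_pos": TCP position; "tcp_rot": TCP orientation; "contact_force": force on the tool from outside, world axes, zero at the start; "wrist_torque": the same for the moment, N m; "opening": opening from 0.0 (shut) to 1.0 (fully open).
Only numpy, scipy, OpenCV 4.12 (cv2) and the standard library are available. Lean on these libraries where they do the work, as an engineer would, in place of code of your own. Each camera call takes 0.05 s, during which the arm holds its last target.

## Working session

There is one attempt and no reset: what is moved stays moved. The work goes in short steps, Python scripts to look and compute and a shell command to move; the robot and the scene stay as the last step left them, time stands still between calls to the robot, and variables do not carry over. Pictures are saved under pics/ and viewed, and the job is handed in when it is done.

```bash
ls; mkdir -p pics; python3 - <<'E'
from plant import ctrl, imaging
import cv2,numpy as np
s=ctrl.get_state();print(s)
for c in ["top","scene"]:
    im=imaging.read_camera(c);cv2.imwrite(f"pics/{c}0.png",im[:,:,::-1])
    print(c,imaging.camera_info(c))
E
```

```text
pics
{'time': 0.0, 'qpos': array([-1.48196417e+00,  2.87204463e-01,  1.57819411e+00,  2.54712723e-05,
        1.27857607e+00, -1.50022265e-01]), 'dq': array([ 1.42886431e-03,  1.11601743e-04,  4.20674735e-05,  7.49143474e-04,
       -2.89228981e-04,  9.41182397e-04]), 'joint_efforts': array([ 2.09950235e-04, -4.05977511e+01, -2.92627501e+01, -1.19745664e-04,
        5.79454936e-03, -7.16196553e-06]), 'eef_pos': array([ 0.15965917, -0.65516888,  0.22991203]), 'tcp_rot': array([ 9.92876777e-01,  1.19139777e-01,  4.86186067e-05, -1.19006762e-03]), 'contact_force': array([-0.1123917 ,  0.66449889, -0.15961537]), 'wrist_torque': array([0.00224613, 0.01256782, 0.01400238]), 'opening': 1.00270596626917}
top {'intrinsics': array([[534.07346712,   0.        , 271.83069165],
       [  0.        , 534.07346712, 218.1763784 ],
       [  0.        ,   0.        ,   1.        ]]), 'origin': array([0.42374655, 0.00460096, 1.16362609]), 'attitude': array([-0.69623719,  0.71250492, -0.06139071,  0.0618199 ])}
scene {'intrinsics': array([[535.82854452,   0.        , 274.55554059],
       [  0.        , 535.82854452, 210.87975712],
       [  0.        ,   0.        ,   1.        ]]), 'origin': array([0.94416339, 0.58686663, 0.85390002]), 'attitude': array([ 0.252997  ,  0.89895543, -0.34675101, -0.08738071])}
```

View pics/top0.png

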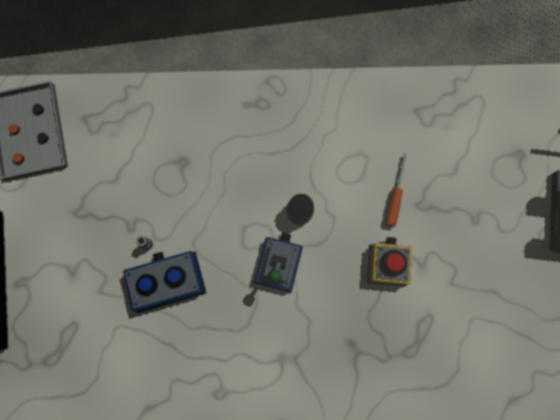

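View pics/scene0.png

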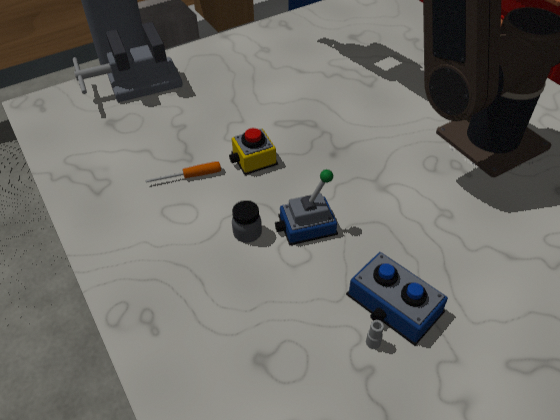

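The top view shows the blue buttons at about (147,284) and (175,276), the green ball at (275,275), the red stop at (395,262), the jar at (300,210), the socket at (143,243) and the screwdriver at (396,195). The scene view matches.

```bash
cat > h.py <<'E'
import numpy as np, cv2
from scipy.spatial.transform import Rotation as R
from plant import ctrl, imaging
def ray(info,uv):
    K=info["intrinsics"];d=np.linalg.solve(K,[uv[0],uv[1],1]);return np.array(info["origin"]),R.from_quat(info["attitude"]).apply(d)
def atz(info,uv,z):
    o,d=ray(info,uv);return o+d*(z-o[2])/d[2]
def proj(info,p):
    c=R.from_quat(info["attitude"]).inv().apply(np.array(p)-info["origin"]);u=info["intrinsics"]@c;return u[:2]/u[2]
E
python3 - <<'E'
from h import *
print(R.from_quat(ctrl.get_state()["tcp_rot"]).as_matrix().round(3))
Z={"reset_left_top":.079,"reset_right_top":.079,"drive_lever_tip":.13,"stop_top":.079,"socket_mid":.03,"grease_mid":.035,"reset_station":.05,"drive_station":.04}
for c in ["top","scene"]:
    im=imaging.read_camera(c);inf=imaging.camera_info(c)
    for n,z in Z.items():
        for r in imaging.silhouettes(c,n)[:3]:
            if r["p"]<.3: continue
            m=r["mask"];v,u=np.nonzero(m)
            print(c,n,round(r["p"],2),np.round(r["uv"],1),(u.mean().round(1),v.mean().round(1)),m.sum(),atz(inf,r["uv"],z).round(4))
    # color: buttons, green
    hsv=cv2.cvtColor(im,cv2.COLOR_RGB2HSV)
    for nm,lo,hi,z in [("blue",(105,200,90),(130,255,255),.075),("green",(45,120,30),(85,255,255),.132),("red",(0,200,120),(6,255,255),.079)]:
        mk=cv2.inRange(hsv,lo,hi);n,l,st,ce=cv2.connectedComponentsWithStats(mk)
        for i in range(1,n):
            if st[i,4]>40: print(c,nm,st[i],ce[i].round(1),atz(inf,ce[i],z).round(4))
E
```

```text
[[ 0.972  0.237 -0.   ]
 [ 0.237 -0.972  0.002]
 [ 0.    -0.002 -1.   ]]
top reset_left_top 0.61 [142.7 281.5] (np.float64(145.0), np.float64(283.8)) 139 [0.4911 0.267  0.079 ]
top reset_right_top 0.55 [172.7 277.3] (np.float64(173.5), np.float64(276.0)) 153 [0.4981 0.2064 0.079 ]
top drive_lever_tip 0.61 [273.6 276. ] (np.float64(274.9), np.float64(274.0)) 168 [0.4927 0.0023 0.13  ]
top stop_top 0.51 [391.1 264.3] (np.float64(394.3), np.float64(262.5)) 291 [ 0.5142 -0.2368  0.079 ]
top socket_mid 0.73 [142.8 243.1] (np.float64(143.9), np.float64(242.7)) 182 [0.5759 0.2802 0.03  ]
top grease_mid 0.58 [298.9 206.8] (np.float64(299.4), np.float64(209.1)) 640 [ 0.6462 -0.0559  0.035 ]
top reset_station 0.76 [162.3 279.5] (np.float64(163.2), np.float64(281.3)) 3556 [0.4961 0.2333 0.05  ]
top drive_station 0.71 [281.  261.2] (np.float64(278.1), np.float64(263.1)) 2016 [ 0.5293 -0.0142  0.04  ]
top blue [140 279  11  10  82] [144.7 283.6] [0.4869 0.2638 0.075 ]
top green [272 271   8   8  52] [275.5 274.4] [ 0.4956 -0.0014  0.132 ]
scene reset_left_top 0.69 [418.1 286.5] (np.float64(414.6)
[... 472 characters left out ...]
grease_mid 0.84 [245.3 220.9] (np.float64(245.8), np.float64(220.9)) 1049 [ 0.6425 -0.0585  0.035 ]
scene reset_station 0.76 [397.7 293.6] (np.float64(396.7), np.float64(297.2)) 5242 [0.5018 0.2439 0.05  ]
scene drive_station 0.94 [307.  218.4] (np.float64(308.1), np.float64(215.5)) 2455 [0.5356 0.0055 0.04  ]
scene drive_station 0.63 [385.8 268.6] (np.float64(386.0), np.float64(270.3)) 184 [0.4797 0.1857 0.04  ]
scene blue [379 264  15  12 136] [386.1 269.4] [0.5002 0.2046 0.075 ]
scene blue [408 283  15  13 148] [415. 289.] [0.4845 0.2629 0.075 ]
scene green [320 170  13  12 121] [326.1 175.6] [ 0.4906 -0.0005  0.132 ]
scene red [245 129  16   9 109] [252.2 132.9] [ 0.5196 -0.2436  0.079 ]
```

```bash
python3 -m creep '[1.5,-1.1,0,0, 3,-2.2,0,0, 4.5,-3.3,0,0, 6,-4.4,0,0, 7.5,-5.6,0,0, 9,-6.8,0,0, 10.5,-8,0,0, 11.8,-9,0,0, 13,-9.9,0,0, 14,-10.6,0,0, 14.6,-11,0,0, 14.6,-11,0,0]' 118
```

```text
time: 2.0
eef_pos: [0.4527, -0.2971, 0.2317]
tcp_rot: [0.992, 0.122, 0.001, -0.001]
contact_force: [-0.6, -0.5, -0.5]
opening: 0.536
```

```bash
python3 -m creep '[0.4,-1.2,0,0, 0.8,-2.5,0,0, 1.3,-4,0,0, 1.8,-5.5,0,0, 2.3,-7,0,0, 2.8,-8.5,0,0, 3.3,-10,0,0, 3.8,-11.5,0,0, 4.3,-13,0,0, 4.8,-14.5,0,0, 5.2,-16,0,0, 5.7,-17.5,0,0, 6.1,-18.8,0,0, 6.4,-19.8,0,0, 6.5,-20.3,0,0, 6.5,-20.3,0,0, 6.5,-20.3,0,0]'
cat > w.py <<'E'
from h import *
import sys
st=ctrl.get_state();inf=imaging.camera_info("wrist");im=imaging.read_camera("wrist")
cv2.imwrite(sys.argv[1],im[:,:,::-1])
print(st["eef_pos"].round(4),st["time"],st["opening"],R.from_quat(st["tcp_rot"]).as_matrix().round(3).tolist())
print(inf)
for n,z in [("reset_left_top",.079),("reset_right_top",.079)]:
    for r in imaging.silhouettes("wrist",n)[:2]:
        v,u=np.nonzero(r["mask"]);print(n,round(r["p"],2),r["uv"],u.mean(),v.mean(),u.min(),u.max(),v.min(),v.max(),len(u),atz(inf,[u.mean(),v.mean()],z).round(4))
print("tcp px",proj(inf,st["eef_pos"]))
E
python3 w.py pics/w1.png
```

```text
time: 3.42
eef_pos: [0.4871, 0.2289, 0.2312]
tcp_rot: [0.993, 0.12, -0.0, 0.0]
contact_force: [-0.1, 0.3, 0.4]
opening: 0.54
[0.4871 0.2289 0.2312] 3.4167 0.5395027327832284 [[0.971, 0.238, -0.0], [0.238, -0.971, -0.001], [-0.001, 0.001, -1.0]]
{'intrinsics': array([[310.88562156,   0.        , 280.03832276],
       [  0.        , 310.88562156, 208.93146439],
       [  0.        ,   0.        ,   1.        ]]), 'origin': array([0.56599745, 0.24875876, 0.37299323]), 'attitude': array([ 0.77650237, -0.6095128 , -0.09843153,  0.12589463])}
reset_left_top 0.84 [246.0, 186.2] 246.3373676248109 185.27382753403933 233 260 171 200 661 [0.4869 0.2629 0.079 ]
reset_right_top 0.56 [307.6, 183.4] 306.445987654321 183.40277777777777 293 320 169 198 648 [0.5025 0.2067 0.079 ]
tcp px [280.97943756 271.99203995]
```

View pics/w1.png

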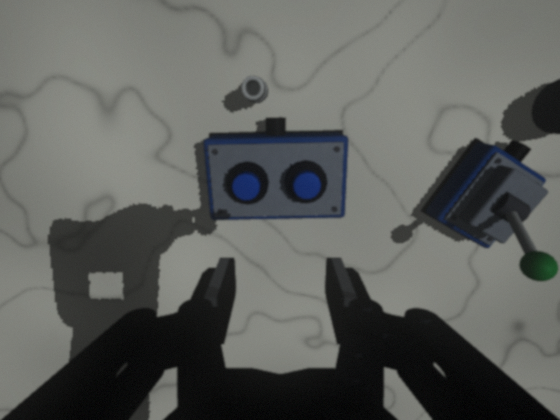

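The wrist view shows both caps, at (246,185) and (306,183), nearly parallel to the jaws. The lever ball is at (538,265). I'll open the jaws slightly, centre over the buttons and go down to just above them.

```bash
python3 -m creep '[0.3,-0.15,0.6,-0.3, 0.3,-0.15,1.8,-0.3, 0.3,-0.15,3,-0.3, 0.3,-0.15,4,-0.3, 0.3,-0.15,4.6,-0.3, 0.3,-0.15,4.6,-0.3, 0.3,-0.15,4.6,-0.3]' 102
python3 w.py pics/w2.png
```

```text
time: 4.15
eef_pos: [0.4933, 0.2334, 0.1158]
tcp_rot: [0.991, 0.131, -0.001, 0.0]
contact_force: [-0.4, 0.7, 0.6]
opening: 0.6
[0.4933 0.2334 0.1158] 4.15 0.6002563083332458 [[0.966, 0.26, -0.002], [0.26, -0.966, -0.001], [-0.002, 0.0, -1.0]]
{'intrinsics': array([[310.88562156,   0.        , 280.03832276],
       [  0.        , 310.88562156, 208.93146439],
       [  0.        ,   0.        ,   1.        ]]), 'origin': array([0.57195728, 0.25513858, 0.25748624]), 'attitude': array([ 0.78355595, -0.60023724, -0.09762872,  0.12737333])}
reset_left_top 0.65 [233.0, 239.8] 232.9202614379085 237.5516339869281 211 254 215 259 1530 [0.4885 0.2631 0.079 ]
reset_right_top 0.59 [324.7, 238.5] 325.31544925662575 237.98448610213316 304 347 216 260 1547 [0.5033 0.2073 0.079 ]
tcp px [280.9847199  271.96344806]
```

View pics/w2.png

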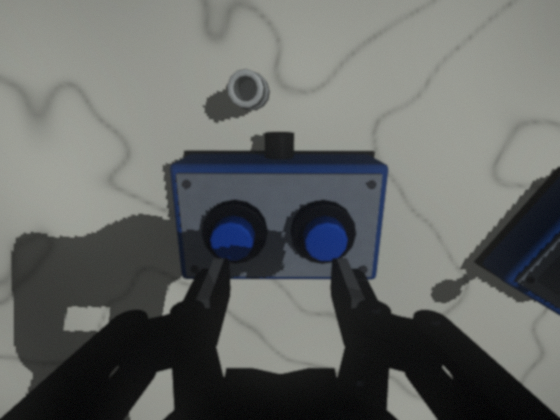

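```bash
python3 -m creep '[0.04,-0.04,0.5,0, 0.04,-0.04,1,0, 0.04,-0.04,1.3,0, 0.04,-0.04,1.4,0, 0.04,-0.04,1.4,0, 0.04,-0.04,1.4,0]'
python3 w.py pics/w3.png; python3 -m creep '[0,0,0.1,0,0,0,0.1,0,0,0,0.1,0]';
```

```text
time: 4.8
eef_pos: [0.494, 0.2359, 0.0809]
tcp_rot: [0.991, 0.132, -0.0, 0.0]
contact_force: [0.2, 0.2, 0.0]
opening: 0.603
[0.494  0.2359 0.0809] 4.8 0.6028973468771271 [[0.965, 0.262, -0.001], [0.262, -0.965, -0.0], [-0.001, 0.0, -1.0]]
{'intrinsics': array([[310.88562156,   0.        , 280.03832276],
       [  0.        , 310.88562156, 208.93146439],
       [  0.        ,   0.        ,   1.        ]]), 'origin': array([0.57248785, 0.25768787, 0.22263443]), 'attitude': array([ 0.78417457, -0.59956124, -0.09726381,  0.12702884])}
reset_right_top 0.55 [328.3, 259.6] 333.9236641221374 259.5440666204025 311 365 239 290 1441 [0.5071 0.2112 0.079 ]
tcp px [280.98112117 271.98543385]
time: 5.2
eef_pos: [0.4942, 0.2359, 0.0788]
tcp_rot: [0.991, 0.132, -0.0, 0.0]
contact_force: [0.2, 0.1, 0.2]
opening: 0.6
```

View pics/w3.png

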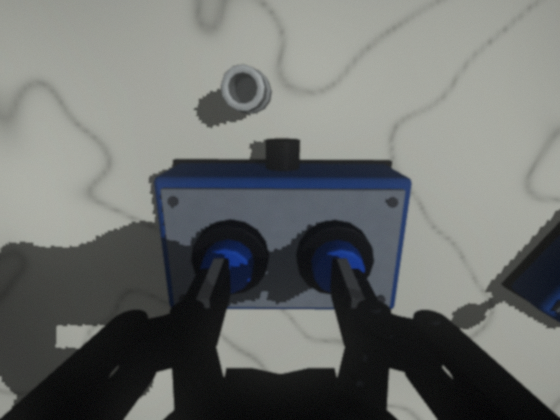

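The tips are over both caps, at about (218,260) and (343,262), with no contact yet. I'll continue in small steps.

```bash
python3 -m creep '[0,0,0.08,0,0,0,0.08,0,0,0,0.08,0]';python3 -m creep '[0,0,0.08,0,0,0,0.08,0,0,0,0.08,0]';python3 -m creep '[0,0,0.08,0,0,0,0.08,0,0,0,0.08,0]'
```

```text
time: 5.45
eef_pos: [0.4941, 0.2358, 0.0767]
tcp_rot: [0.991, 0.132, -0.0, 0.0]
contact_force: [0.1, 0.3, 0.2]
opening: 0.596
time: 5.7
eef_pos: [0.4945, 0.236, 0.0752]
tcp_rot: [0.991, 0.132, 0.0, -0.0]
contact_force: [-0.7, -0.1, 2.3]
opening: 0.603
time: 5.95
eef_pos: [0.4946, 0.236, 0.0732]
tcp_rot: [0.991, 0.132, 0.0, -0.0]
contact_force: [-0.1, -0.7, 3.9]
opening: 0.6
```

```bash
python3 -m creep '[0,0,0.12,0,0,0,0.12,0]';python3 -c "
from h import *
s=ctrl.get_state();print(s['wrist_torque'],R.from_quat(s['tcp_rot']).inv().apply(s['wrist_torque']))"; python3 -m creep '[0,0,0.08,0,0,0,0.16,0,0,0,0.16,0]'
```

```text
time: 6.12
eef_pos: [0.4946, 0.236, 0.0701]
tcp_rot: [0.991, 0.132, 0.0, -0.0]
contact_force: [-0.5, -0.2, 6.4]
opening: 0.601
[-0.03259762  0.17961176  0.06827066] [ 0.01564342 -0.181885   -0.06824221]
time: 6.37
eef_pos: [0.4947, 0.2361, 0.0677]
tcp_rot: [0.991, 0.132, -0.0, 0.0]
contact_force: [-3.7, -1.6, 12.5]
opening: 0.598
```

```bash
python3 -m creep '[0,0,0.03,0,0,0,0.03,0,0,0,0.03,0,0,0,0.03,0]';python3 w.py pics/w4.png;python3 -c "
from h import *
s=ctrl.get_state();print(R.from_quat(s['tcp_rot']).inv().apply(s['wrist_torque']),s['contact_force'],s['eef_pos'])
cv2.imwrite('pics/s4.png',cv2.resize(imaging.read_camera('scene')[220:360,320:500,::-1],None,fx=4,fy=4,interpolation=2))"
```

```text
time: 6.7
eef_pos: [0.4947, 0.2361, 0.0676]
tcp_rot: [0.991, 0.132, -0.0, 0.0]
contact_force: [-5.4, -1.2, 16.3]
opening: 0.602
[0.4947 0.2361 0.0676] 6.7 0.6016301885190345 [[0.965, 0.262, -0.0], [0.262, -0.965, -0.0], [-0.0, 0.0, -1.0]]
{'intrinsics': array([[310.88562156,   0.        , 280.03832276],
       [  0.        , 310.88562156, 208.93146439],
       [  0.        ,   0.        ,   1.        ]]), 'origin': array([0.5731114 , 0.25786163, 0.20947812]), 'attitude': array([ 0.78423671, -0.59955235, -0.09700742,  0.12688312])}
reset_left_top 0.92 [233.0, 271.2] 233.1887640449438 270.7820224719101 201 250 251 298 890 [0.4957 0.2598 0.079 ]
reset_right_top 0.69 [326.0, 269.5] 332.700488997555 270.47310513447434 315 366 252 297 818 [0.5082 0.2144 0.079 ]
tcp px [280.97089221 271.9994574 ]
[-0.02064314 -1.07615399  0.03397934] [-5.0936112  -2.19970694 15.64211077] [0.49470942 0.2360455  0.06763992]
```

View pics/s4.png

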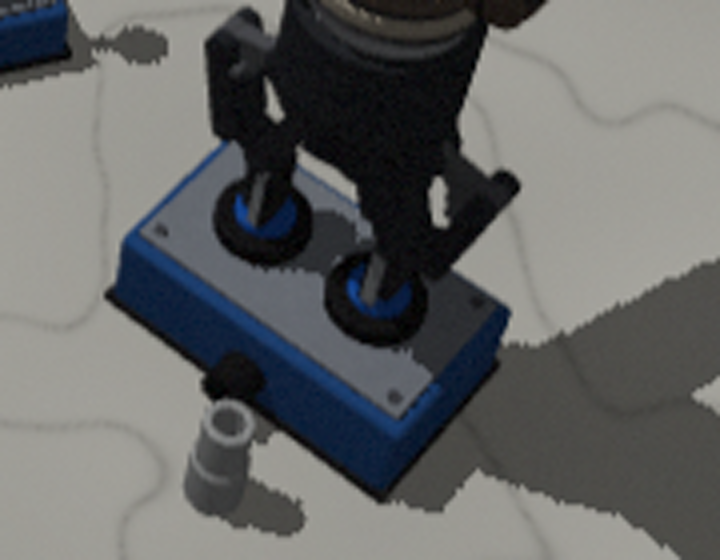

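View pics/w4.png

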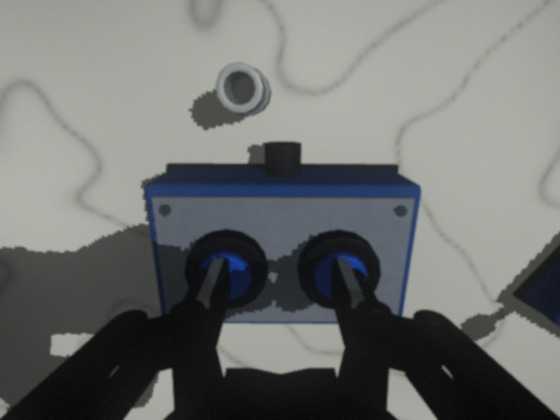

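Tips sit on both caps inside the collars. The travel is about 8 mm with a stiff stop, and the moment is symmetric, so both are fully down. I'll hold.

```bash
python3 -m creep '[0,0,0,0,0,0,0,0,0,0,0,0,0,0,0,0,0,0,0,0,0,0,0,0,0,0,0,0,0,0,0,0,0,0,0,0,0,0,0,0,0,0,0,0,0,0,0,0,0,0,0,0,0,0,0,0,0,0,0,0,0,0,0,0,0,0,0,0,0,0,0,0,0,0,0,0,0,0,0,0]'; python3 -m creep '[0,0,0,0,0,0,0,0,0,0,0,0,0,0,0,0,0,0,0,0,0,0,0,0,0,0,0,0,0,0,0,0,0,0,0,0,0,0,0,0,0,0,0,0,0,0,0,0,0,0,0,0,0,0,0,0,0,0,0,0,0,0,0,0,0,0,0,0,0,0,0,0,0,0,0,0,0,0,0,0]'; python3 -m creep '[0,0,0,0,0,0,0,0,0,0,0,0,0,0,0,0,0,0,0,0,0,0,0,0]'
```

```text
time: 8.57
eef_pos: [0.4947, 0.2361, 0.0677]
tcp_rot: [0.991, 0.132, -0.0, 0.0]
contact_force: [-5.5, -1.5, 15.9]
opening: 0.601
time: 10.23
eef_pos: [0.4947, 0.2361, 0.0677]
tcp_rot: [0.991, 0.132, -0.0, 0.0]
contact_force: [-5.9, -3.1, 16.5]
opening: 0.601
time: 10.73
eef_pos: [0.4947, 0.236, 0.0677]
tcp_rot: [0.991, 0.132, -0.0, 0.0]
contact_force: [-5.9, -2.0, 16.2]
opening: 0.597
```

```bash
python3 -m creep '[0,0,-0.2,0, 0,0,-0.4,0, 0,0,-0.7,0, 0,0,-1.2,0, 0,0,-2,0, 0,0,-3,0, 0,0,-4.2,0, 0,0,-5.4,0, 0,0,-6.2,0, 0,0,-6.6,0, 0,0,-6.6,0, 0,0,-6.6,0]'
python3 w.py pics/w5.png
python3 - <<'E'
from h import *
st=ctrl.get_state()
for c in ["top","scene"]:
    im=imaging.read_camera(c);inf=imaging.camera_info(c)
    if c=="top": cv2.imwrite("pics/t5.png",cv2.resize(im[170:320,220:360,::-1],None,fx=4,fy=4,interpolation=2))
    else: cv2.imwrite("pics/s5.png",cv2.resize(im[120:320,200:470,::-1],None,fx=2.9,fy=2.9,interpolation=2))
    hsv=cv2.cvtColor(im,cv2.COLOR_RGB2HSV)
    mk=cv2.inRange(hsv,(45,100,20),(85,255,255));n,l,s,ce=cv2.connectedComponentsWithStats(mk)
    for i in range(1,n):
        if s[i,4]>30: print(c,s[i],ce[i],atz(inf,s[i,:2]+s[i,2:4]/2-.5,.132).round(4))
E
```

```text
time: 11.73
eef_pos: [0.4939, 0.2358, 0.2295]
tcp_rot: [0.991, 0.132, -0.0, 0.0]
contact_force: [-0.2, 0.8, -0.2]
opening: 0.602
[0.4939 0.2358 0.2295] 11.7333 0.6016490321037296 [[0.965, 0.262, -0.001], [0.262, -0.965, -0.0], [-0.001, 0.0, -1.0]]
{'intrinsics': array([[310.88562156,   0.        , 280.03832276],
       [  0.        , 310.88562156, 208.93146439],
       [  0.        ,   0.        ,   1.        ]]), 'origin': array([0.57232629, 0.25754883, 0.37133076]), 'attitude': array([ 0.78414658, -0.59963949, -0.0971776 ,  0.12689813])}
reset_left_top 0.85 [250.1, 195.7] 251.6298600311042 192.6407465007776 238 265 179 206 643 [0.4874 0.2632 0.079 ]
reset_right_top 0.98 [310.5, 191.0] 311.55674846625766 193.26073619631902 298 325 179 208 652 [0.5021 0.2067 0.079 ]
tcp px [280.97844473 271.99396123]
top [270 270  11  11  84] [274.9047619  274.98809524] [ 4.944e-01 -4.000e-04  1.320e-01]
scene [320 170  13  12 127] [325.97637795 175.45669291] [ 0.4908 -0.0008  0.132 ]
```

View pics/t5.png

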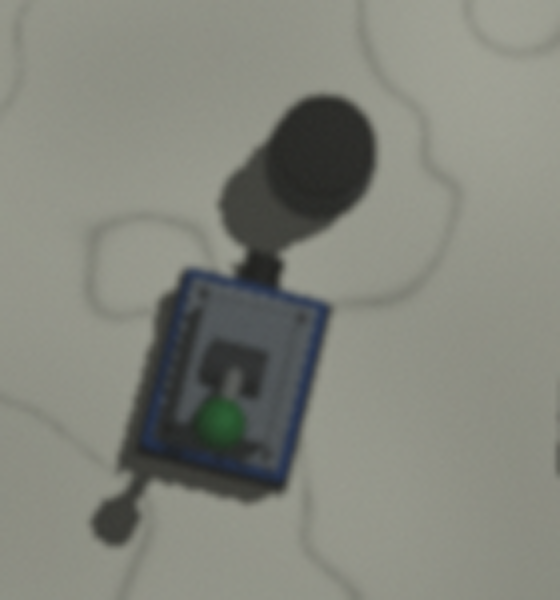

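View pics/s5.png

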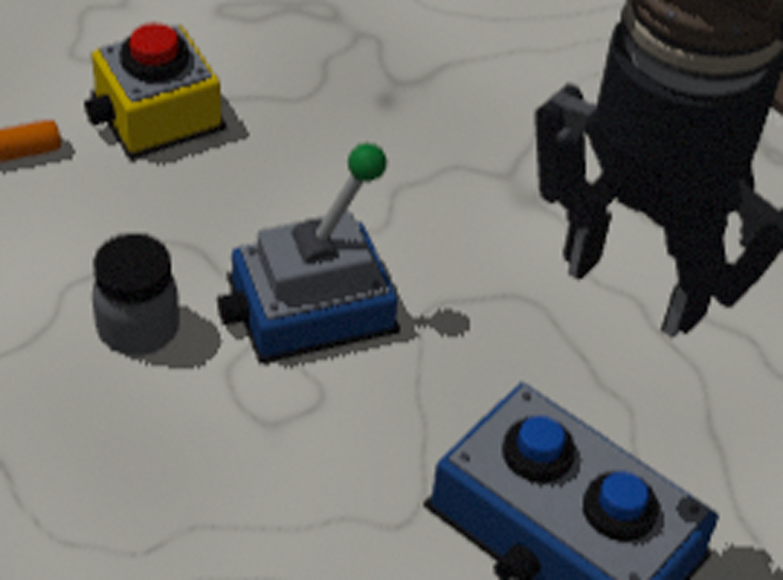

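Both blue buttons are up again, and the lever ball is at about (275,275) in the top view. Next I'll work out the lever station's yaw.

```bash
python3 - <<'E'
from h import *
i=imaging.camera_info("top")
c=lambda u,v:(220+(u+.5)/4-.5,170+(v+.5)/4-.5)
for a,b in [((145,450),(188,270)),((283,488),(328,305))]:
    p,q=atz(i,c(*a),.04),atz(i,c(*b),.04);d=q-p;print(p,q,np.degrees(np.arctan2(d[1],d[0])),np.linalg.norm(d))
P=[atz(i,c(*a),.04) for a in [(145,450),(188,270),(283,488),(328,305)]];print(np.mean(P,0))
E
python3 -m creep '[-0.5,1,0,0.6, -1,2,0,1.4, -1.6,3.1,0,2.2, -2.2,4.2,0,3, -2.8,5.3,0,3.8, -3.4,6.4,0,4.6, -3.9,7.4,0,5.3, -4.2,8,0,5.7, -4.26,8.14,0,5.8, -4.26,8.14,0,5.8, -4.26,8.14,0,5.8]' 213
sed -e 's/(\[*"reset_left_top",.079),("reset_right_top",.079)/("drive_lever_tip",.132),("drive_station",.04)/' w.py > w2.py; python3 w2.py pics/w6.png
```

```text
[0.48674184 0.03948583 0.04      ] [0.58120974 0.01498711 0.04      ] -14.538458607438365 0.09759288759804244
[ 0.4653865  -0.03210476  0.04      ] [ 0.5608037  -0.05868214  0.04      ] -15.564572874898237 0.09904947376088319
[ 0.52353544 -0.00907849  0.04      ]
time: 12.9
eef_pos: [0.4447, 0.012, 0.2296]
tcp_rot: [0.993, -0.12, -0.0, -0.0]
contact_force: [-0.3, -0.6, 0.9]
opening: 0.163
[0.4447 0.012  0.2296] 12.9 0.162599909272644 [[0.971, -0.239, -0.001], [-0.239, -0.971, 0.001], [-0.001, -0.0, -1.0]]
{'intrinsics': array([[310.88562156,   0.        , 280.03832276],
       [  0.        , 310.88562156, 208.93146439],
       [  0.        ,   0.        ,   1.        ]]), 'origin': array([ 0.52365115, -0.00685278,  0.37141397]), 'attitude': array([-0.60916826,  0.77672813,  0.12611775, -0.09849752])}
drive_lever_tip 0.81 [280.6, 147.3] 280.9546539379475 142.84645982498012 264 297 105 168 1257 [ 0.4974 -0.001   0.132 ]
drive_lever_tip 0.65 [545.3, 45.2] 543.5450762829404 44.07836338418863 524 559 17 67 1442 [ 0.5193 -0.1927  0.132 ]
drive_station 0.7 [284.8, 101.0] 281.88651064330236 100.68905092320358 244 323 32 167 8503 [ 0.5276 -0.0095  0.04  ]
tcp px [281.26485343 271.48856524]
```

View pics/w6.png

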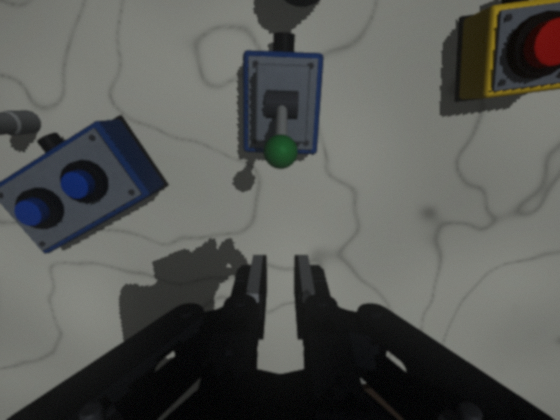

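The ball at (281,151) lines up with the jaw centre line (col 281), and the station's edges are parallel to it. I'll go down behind the ball and then push.

```bash
python3 -m creep '[0,0,1,0, 0,0,2.2,0, 0,0,3.4,0, 0,0,4.2,0, 0,0,4.45,0, 0,0,4.45,0, 0,0,4.45,0]'
python3 -m creep '[0.3,0,0,0, 0.6,0,0,0, 0.8,0,0,0, 1,0,0,0, 1.2,0,0,0, 1.4,0,0,0, 1.6,0,0,0, 1.8,0,0,0, 2,0,0,0, 2,0,0,0]'; python3 w2.py pics/w7.png
```

```text
time: 13.63
eef_pos: [0.4454, 0.012, 0.1196]
tcp_rot: [0.993, -0.12, 0.0, -0.0]
contact_force: [-0.2, -0.4, 0.7]
opening: 0.163
time: 14.47
eef_pos: [0.4943, -0.0008, 0.1189]
tcp_rot: [0.993, -0.12, 0.001, 0.0]
contact_force: [-0.4, -0.5, 0.2]
opening: 0.163
[ 0.4943 -0.0008  0.1189] 14.4667 0.1630346835820648 [[0.971, -0.239, 0.001], [-0.239, -0.971, -0.0], [0.001, 0.0, -1.0]]
{'intrinsics': array([[310.88562156,   0.        , 280.03832276],
       [  0.        , 310.88562156, 208.93146439],
       [  0.        ,   0.        ,   1.        ]]), 'origin': array([ 0.57304079, -0.01953285,  0.26084772]), 'attitude': array([-0.60901198,  0.77705924,  0.12512481, -0.09811793])}
drive_lever_tip 0.86 [281.4, 246.5] 281.12613122171945 243.11821266968326 251 311 184 282 3536 [ 0.5157 -0.0059  0.132 ]
drive_station 0.67 [280.5, 176.8] 281.5511811023622 177.3220180810732 227 339 79 282 17145 [ 0.5253 -0.0089  0.04  ]
drive_station 0.53 [51.4, 260.5] 52.57155316520096 260.86358020204955 0 133 181 348 13759 [0.5031 0.1832 0.04  ]
tcp px [281.22701529 271.5095423 ]
```

View pics/w7.png

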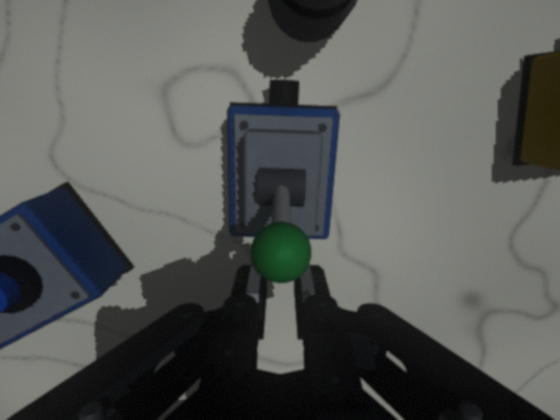

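The ball sits centred against both fingertips at (281,250). I'll keep pushing.

```bash
python3 -m creep '[0.2,0,0,0, 0.4,0,0,0, 0.6,0,0,0, 0.8,0,0,0, 1,0,0,0, 1.2,0,0,0, 1.4,0,0,0, 1.6,0,0,0, 1.7,0,0,0, 1.7,0,0,0]'; python3 -m creep '[0.1,0,0,0, 0.2,0,0,0, 0.2,0,0,0]'; python3 w2.py pics/w8.png
```

```text
time: 15.45
eef_pos: [0.5351, -0.0105, 0.1187]
tcp_rot: [0.993, -0.12, 0.0, -0.0]
contact_force: [-0.5, 0.2, -0.8]
opening: 0.167
time: 15.7
eef_pos: [0.5395, -0.0116, 0.1187]
tcp_rot: [0.993, -0.12, -0.0, -0.0]
contact_force: [-1.4, 0.8, 0.0]
opening: 0.167
[ 0.5395 -0.0116  0.1187] 15.7 0.16675522064091058 [[0.971, -0.239, -0.0], [-0.239, -0.971, 0.0], [-0.0, -0.0, -1.0]]
{'intrinsics': array([[310.88562156,   0.        , 280.03832276],
       [  0.        , 310.88562156, 208.93146439],
       [  0.        ,   0.        ,   1.        ]]), 'origin': array([ 0.61839587, -0.03043311,  0.26055107]), 'attitude': array([-0.60903751,  0.77687991,  0.12583221, -0.09847423])}
drive_lever_tip 0.9 [285.3, 244.5] 285.3849453978159 241.06942277691107 257 313 213 269 2564 [ 0.5615 -0.0189  0.132 ]
drive_station 0.95 [283.9, 214.9] 282.0788934426229 213.6833162568306 231 336 143 292 11712 [ 0.5432 -0.0135  0.04  ]
tcp px [281.24377396 271.49537062]
```

View pics/w8.png

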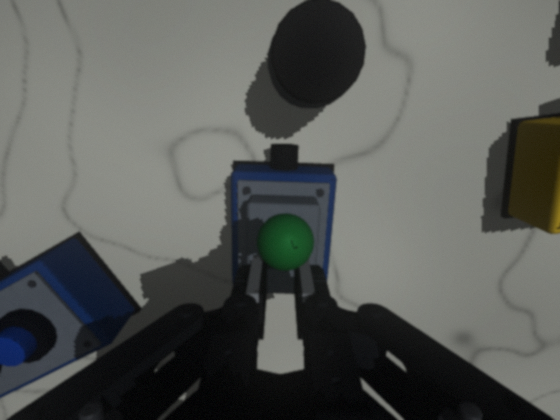

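```bash
python3 -m creep '[0.1,0,0,0, 0.15,0,0,0, 0.15,0,0,0]'; python3 -m creep '[0.05,0,0,0, 0.1,0,0,0, 0.1,0,0,0]';  python3 -m creep '[0.05,0,0,0, 0.1,0,0,0, 0.1,0,0,0]'; python3 w2.py pics/w9.png
```

```text
time: 16.1
eef_pos: [0.5403, -0.0118, 0.1185]
tcp_rot: [0.993, -0.12, -0.005, -0.0]
contact_force: [-10.0, 1.2, 4.8]
opening: 0.166
time: 16.35
eef_pos: [0.5406, -0.0118, 0.1183]
tcp_rot: [0.993, -0.12, -0.008, -0.001]
contact_force: [-16.1, 2.6, 9.6]
opening: 0.163
time: 16.6
eef_pos: [0.5408, -0.0119, 0.1182]
tcp_rot: [0.993, -0.12, -0.011, -0.001]
contact_force: [-22.2, 4.1, 15.1]
opening: 0.163
[ 0.5408 -0.0119  0.1182] 16.6 0.16314679020635356 [[0.971, -0.239, -0.022], [-0.239, -0.971, 0.004], [-0.022, 0.001, -1.0]]
{'intrinsics': array([[310.88562156,   0.        , 280.03832276],
       [  0.        , 310.88562156, 208.93146439],
       [  0.        ,   0.        ,   1.        ]]), 'origin': array([ 0.62280603, -0.03121804,  0.25823975]), 'attitude': array([-0.60797125,  0.77541828,  0.13397273, -0.10558767])}
drive_lever_tip 0.64 [288.0, 245.4] 286.0100580270793 244.81121856866537 258 314 216 274 2585 [ 0.5617 -0.0191  0.132 ]
drive_station 0.2 [288.1, 246.9] 285.6284317412561 244.59646483640466 257 315 216 273 2659 [ 0.5175 -0.01    0.04  ]
tcp px [281.26920809 271.51658799]
```

There is a firm stop: force climbs with under 0.5 mm of motion. I'll back off straight and then raise.

```bash
python3 -m creep '[-0.3,0,0,0, -0.6,0,0,0, -1,0,0,0, -1.5,0,0,0, -2,0,0,0, -2.4,0,0,0, -2.4,0,-0.6,0, -2.4,0,-1.8,0, -2.4,0,-3.2,0, -2.4,0,-4.4,0, -2.4,0,-5,0, -2.4,0,-5,0, -2.4,0,-5,0]'; python3 - <<'E'
from h import *
out=[]
for c in ["top","scene"]:
    im=imaging.read_camera(c);inf=imaging.camera_info(c)
    cv2.imwrite(f"pics/{c}10.png",im[:,:,::-1])
    s=imaging.silhouettes(c,"drive_lever_tip")
    for r in s[:2]: print(c,r["p"],r["uv"],atz(inf,r["uv"],.132))
    for nm in ["socket_mid","grease_mid"]:
        r=imaging.silhouettes(c,nm)[0];print(c,nm,r["p"],r["uv"])
    print("expected stop px", proj(inf,np.array([.5295,-.0105,.132])+.0384*np.array([.968,-.25,0])), proj(inf,np.array([.5295,-.0105,.1363])+.0297*np.array([.968,-.25,0])))
E
python3 w2.py pics/w10.png
```

```text
time: 17.83
eef_pos: [0.4901, 0.0005, 0.2448]
tcp_rot: [0.993, -0.12, 0.002, 0.0]
contact_force: [-0.9, 0.2, -0.6]
opening: 0.17
top socket_mid 0.49 [142.7, 244.3]
top grease_mid 0.86 [299.5, 208.3]
expected stop px [284.20646834 237.55726538] [283.24626027 241.58276874]
scene 0.67 [291.8, 186.6] [ 0.56230581 -0.01041721  0.132     ]
scene socket_mid 0.63 [374.6, 335.9]
scene grease_mid 0.83 [243.6, 222.0]
expected stop px [287.11732392 184.37861136] [291.50674142 181.78615998]
[0.4893 0.0006 0.2428] 18.2333 0.16310835610195795 [[0.971, -0.239, -0.002], [-0.239, -0.971, 0.0], [-0.002, 0.0, -1.0]]
{'intrinsics': array([[310.88562156,   0.        , 280.03832276],
       [  0.        , 310.88562156, 208.93146439],
       [  0.        ,   0.        ,   1.        ]]), 'origin': array([ 0.56837315, -0.01820418,  0.38445493]), 'attitude': array([-0.60894735,  0.77679882,  0.12635333, -0.09900274])}
drive_lever_tip 0.95 [284.6, 117.8] 283.0110497237569 118.91988950276243 267 299 98 151 1086 [ 0.5579 -0.018   0.132 ]
drive_station 0.95 [282.1, 141.6] 281.1446558878237 141.0436400057233 244 320 82 192 6989 [ 0.532  -0.0105  0.04  ]
tcp px [281.22998714 271.48645954]
```

View pics/top10.png

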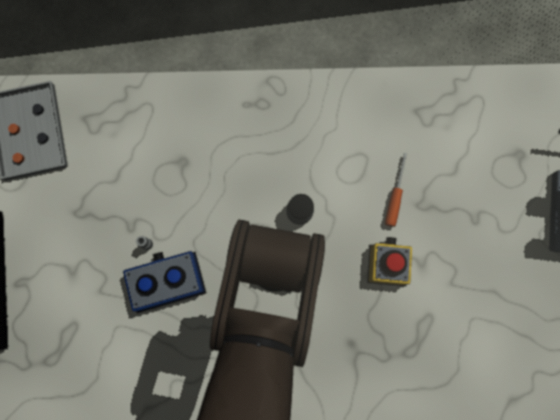

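View pics/scene10.png

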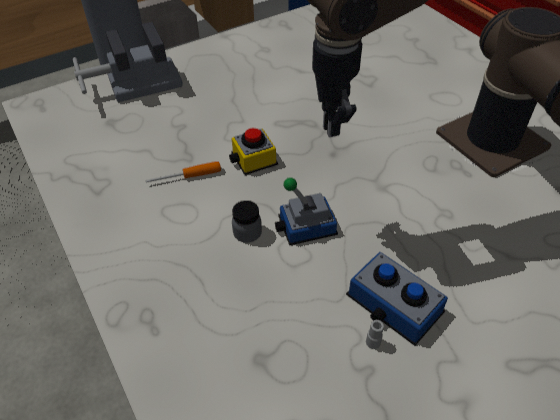

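View pics/w10.png

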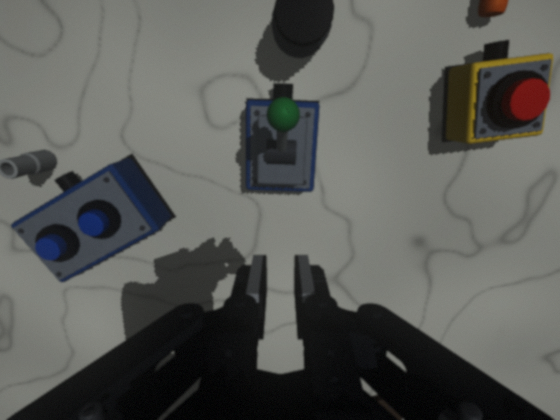

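```bash
python3 - <<'E'
from h import *
import cv2
def ball(im):
    hsv=cv2.cvtColor(im,cv2.COLOR_BGR2HSV);mk=cv2.inRange(hsv,(45,90,20),(85,255,255));n,l,s,ce=cv2.connectedComponentsWithStats(mk);i=1+np.argmax(s[1:,4]);return s[i,:2]+s[i,2:4]/2-.5,s[i]
sc=imaging.camera_info("scene")
d={"origin":np.array([0.52365115,-0.00685278,0.37141397]),"attitude":np.array([-0.60916826,0.77672813,0.12611775,-0.09849752])}
e={"origin":np.array([0.56837315,-0.01820418,0.38445493]),"attitude":np.array([-0.60894735,0.77679882,0.12635333,-0.09900274])}
K=imaging.camera_info("wrist")["intrinsics"]
P=[]
for sp,wp,w in [("scene0","w6",d),("scene10","w10",e)]:
    w["intrinsics"]=K
    us,a=ball(cv2.imread(f"pics/{sp}.png"));uw,b=ball(cv2.imread(f"pics/{wp}.png"));print(us,a,uw,b)
    A=[];B=[]
    for inf,u in((sc,us),(w,uw)):
        o,r=ray(inf,u);r/=np.linalg.norm(r);M=np.eye(3)-np.outer(r,r);A.append(M);B.append(M@o)
    p=np.linalg.lstsq(np.vstack(A),np.hstack(B),rcond=None)[0];print(p.round(4));P.append(p)
print(np.linalg.norm((P[1]-P[0])[:2]))
E
```

```text
[326.  175.5] [320 170  13  12 128] [280.5 150.5] [264 135  34  32 815]
[0.4921 0.0007 0.1339]
[290. 184.] [284 178  13  13 131] [283.  113.5] [268  97  31  34 821]
[ 0.5615 -0.0188  0.1314]
0.07210479760720445
```

```bash
python3 -c "
from plant import ctrl
print(ctrl.get_state()['contact_force']);print(ctrl.sign_off())"
```

```text
[-0.51347302  0.28118065  0.29562606]
the job is handed in; nothing more can be done
None
```

I pressed and released both blue buttons, pushed the lever to its far stop, and handed the job in at about 18 s of the 58 s. No verdict was reported.

- **Buttons:** I pressed both together with the two fingertips, about 8 mm from first contact to a stiff stop at about 16 N. The moment was balanced between the two fingers. I held them down for over 4 s. After I lifted, the pictures show both caps up again.
- **Lever:** I pushed the ball until it hit a firm stop, where force rose to about 22 N with almost no further movement. Triangulating from two cameras, the ball moved 72 mm, to a height of 131 mm against 132 mm expected at the stop. The full swing is 77 mm, so the lever seems to have started at about 0.07 rad.
- **Things to leave alone:** The socket and jar are within about 2 pixels of where they were. The screwdriver and the red stop button look unchanged by eye. I did not measure either, and I have no joint readings for any of the buttons.
- **At hand-in:** The arm was clear of everything, with contact force near zero.
- **One check that failed:** The top camera could not see the ball at the end because the arm hid it. The final lever position therefore rests on the scene and wrist cameras and the force at the stop.

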